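Return two reagent bottles to their labelled slots

TASK

After the demonstration, put the small and the medium brown reagent bottle back, upright and right down on the floor of their own slots in the grey rack: the black disc on a slot's card shows the size of the bottle that belongs in it, and the large bottle is already in its slot. They are glass: set them down, do not drop them.

Things in the scene. Friction and masses are not known exactly. Their poses are not given: they have to be found in the camera images.
- bottle_small_mid (a point): the smallest of three brown glass bottles with blue screw caps and white paper bands: round body 34 mm across, 76 mm tall over all; the cap, 28 mm across, is the top 22 mm (cap centre 27 mm above this point). Starts upright on the table. Point: on its axis, half-way up; z points up to the cap. Grip cap or body from above
- bottle_medium_mid (a point): the middle-sized of three brown glass bottles with blue screw caps and white paper bands: round body 48 mm across, 92 mm tall over all; the cap, 38 mm across, is the top 26 mm (cap centre 33 mm above this point). Starts upright on the table. Point: on its axis, half-way up; z points up to the cap. Grip cap or body from above
- slot_small (a point): floor centre, 6 mm above the table, of the pocket whose card bears a 34 mm black disc. The fixed grey rack (175 x 310 x 24 mm) has a row of three equal square pockets, 79 mm wide, 18 mm deep, 100 mm apart; each one's 70 mm white card lies on the rack's top, 84 mm from the pocket centre on the far side from the robot. Discs: 34, 48, 60 mm; their order varies. x points to the card, y along the row, z up
- slot_medium (a point): floor centre, 6 mm above the table, of the pocket whose card bears a 48 mm black disc. The fixed grey rack (175 x 310 x 24 mm) has a row of three equal square pockets, 79 mm wide, 18 mm deep, 100 mm apart; each one's 70 mm white card lies on the rack's top, 84 mm from the pocket centre on the far side from the robot. Discs: 34, 48, 60 mm; their order varies. x points to the card, y along the row, z up

How it is judged:
At the end, for the whole second after the job is handed in: each of the two bottles stands at rest in its own slot: axis within 32 mm of the slot's centre, within 10 degrees of upright, its underside on the pocket floor (no more than 8 mm above it or 5 mm below) (horizontal distance between bottle_small_mid and slot_small below 0.032 m and height (world z) of bottle_small_mid between 0.039 and 0.052 m and angle between each of bottle_small_mid, bottle_medium_mid's own z axis and vertical below 0.18 rad and linear speed of each of bottle_small, bottle_medium below 0.03 m/s and horizontal distance between bottle_medium_mid and slot_medium below 0.032 m and height (world z) of bottle_medium_mid between 0.047 and 0.06 m); the robot touches nothing.
It fails at once if the small bottle is let go of in the air, more than 30 mm above where it could stand (height (world z) of bottle_small_mid above 0.074 m and contact force between bottle_small and anything else below 0.02 N).
It fails at once if the medium bottle is let go of in the air, more than 30 mm above where it could stand (height (world z) of bottle_medium_mid above 0.082 m and contact force between bottle_medium and anything else below 0.02 N).
It also fails if it takes over 64 s, if anything falls off the work surface, if the arm or the gripper's body presses on something with over 40 N, if the wrist force passes 120 N, or if a joint passes its speed limit or range.

ROBOT

A 6-joint arm with a two-finger parallel gripper is mounted at the origin on the work surface. World frame = base frame: x ahead of the robot, y to its left, z up, the work surface at z = 0. Lengths are in m, angles in rad, forces in N, time in s.
With the tool pointing down it reaches from about 0.35 to 0.85 m from the base axis. Payload 8.1 kg.
Tool frame: the origin (TCP) lies between the finger pads; the fingertips stand 14 mm ahead of it and the grasp point (between the pads) lies 5 mm behind it; z points along the fingers, y is the direction in which the jaws open and shut (so a half turn about z gives the same grasp; the last joint's range is limited). The gripper opens to 85 mm and grips with 20 to 120 N. Pads are 22 mm wide; open, the fingers measure 114 mm over their backs; the gripper's body (76 mm by 85 mm) begins 54 mm behind the grasp point. The pads swing forward as they close: fully open they stand 13 mm farther back than shut.
Start: joints at [-1.21, 0.13, 1.488, -0, 1.523, -0.085], TCP at [0.259, -0.541, 0.245] pointing down, gripper open.
Joint ranges: [-2.96, 2.96], [-0.89, 2.26], [0.02, 2.5], [-1.34, 4.48], [0, 2.73], [-2.66, 2.66]. Speed limits (rad/s): [2.39, 2.39, 2.79, 3.14, 3.14, 3.14].

INTERFACE

Orientations are given as a unit quaternion [x, y, z, w].
In Python, from rig import get_state, imaging, bot gives the robot as it stands.
- The arm moves only by the tool apply_moves, never from a script. Its argument "moves" is a list of rows, each an object with "delta_pos": the shift along the tool's x, y, z in m, a list of three; "angular": the turn, a rotation vector about the tool's x, y, z in degrees, a list of three; "claw": the closure in counts, from 0 (fully open) to 255 (shut). A call has 1 to 10 rows; each row is the pose to reach, as a shift and turn from the pose measured when the call began, along the tool's axes at that moment; what a row does not reach only later rows make up. A row lasts 1/10 s, in which the tool goes at most 50 mm and 8.59 degrees, less where a joint would pass 70% of its speed; a pose out of reach is approached as far as the arm can. A call with a gripper value outside its range is refused whole. The fingers move at their own pace and stop on an object; the grip force is fixed at half the most. Time passes only in rows, so rows that repeat a pose let the fingers close. It gives the time, the measured TCP pose, the force and the opening at its end, in the units of the state.
- get_state(): the state, without advancing time (a new reading comes with each control period).
- imaging.snapshot(name): name is "scene" or "top"; returns the picture (420x560x3 uint8, red, green, blue); there is no depth.
- imaging.calibration(name): a dict with "fx", "fy", "cx", "cy" (pixels), "origin" and "rotation" of the camera in the world. Camera axes: x right, y down, z forward; pixel columns grow to the right and rows downward; lengths in m; the calibration is good to about 2 mm. A picture is of the moment at which its call begins. calibration takes no time and is no camera call.
- bot.sign_off(): hands the job in, once; it reports no verdict.
The state is a dict: "t": time; "q": joint angles; "dq": joint speeds; "effort": joint torques, N m; "position": TCP position; "eef_rot": TCP orientation; "contact_force": force on the tool from outside, world axes, zero at the start; "ft_torque": the same for the moment, N m; "grip_width": finger opening in m.
Only numpy, scipy, OpenCV 4.12 (cv2) and the standard library are available. Lean on these libraries where they do the work, as an engineer would, in place of code of your own. Each camera call takes 0.05 s, during which the arm holds its last target. There are 200 camera calls.

## Working session

There is one attempt and no reset: what is moved stays moved. The work goes in short steps, Python scripts to look and compute and a tool call to move; the robot and the scene stay as the last step left them, time stands still between calls to the robot, and variables do not carry over. Pictures are saved under pics/ and viewed, about 8 in all and at most 12, crops included, and the job is handed in when it is done.

Besides the shell and the picture viewer there is one more tool, called after "Request:" as name(argument=value, ...), one argument or row to a line, values as JSON. apply_moves: Moves the arm, as the interface text tells. Its arguments: {"type":"object","properties":{"moves":{"type":"array"}},"required":["moves"]}

```bash
mkdir -p pics; python3 - <<'E'
from rig import get_state, imaging, bot
import cv2,numpy as np
for n in("scene","top"):
    im=imaging.snapshot(n); cv2.imwrite(f"pics/{n}0.png",im[:,:,::-1]); c=imaging.calibration(n); print(n,c)
print(get_state())
E
```

```text
scene {'fx': 408.139582857092, 'fy': 408.139582857092, 'cx': 278.5531933302662, 'cy': 204.7324218958332, 'origin': array([ 1.19415351, -0.41831258,  0.65207783]), 'rotation': array([ 0.78151581,  0.43643536, -0.22474073, -0.38503094])}
top {'fx': 401.6011521856199, 'fy': 401.6011521856199, 'cx': 278.7983322498115, 'cy': 208.25032120047769, 'origin': array([ 0.46363969, -0.0314002 ,  0.89548902]), 'rotation': array([ 0.71511924, -0.69707217,  0.04302029, -0.02905361])}
{'t': 0.1, 'q': array([-1.21037008e+00,  1.31114351e-01,  1.48919802e+00,  1.28507999e-05,
        1.52299648e+00, -8.54334597e-02]), 'dq': array([ 0.00147478, -0.00101867, -0.00217224,  0.00166926, -0.0023505 ,
       -0.0009593 ]), 'effort': array([ 1.35892555e-03, -5.70953894e+01, -5.01939046e+01, -1.67292937e-04,
        8.25033960e-03, -8.87778606e-05]), 'position': array([ 0.25857544, -0.54088778,  0.24431698]), 'eef_rot': array([ 9.75253591e-01,  2.21087532e-01, -1.11257156e-04, -8.50882082e-04]), 'contact_force': array([ 0.29710193,  0.29496928, -1.09215316]), 'ft_torque': array([-0.0501741 , -0.0299504 ,  0.00284465]), 'grip_width': 0.08528274772981344}
```

View pics/top0.png

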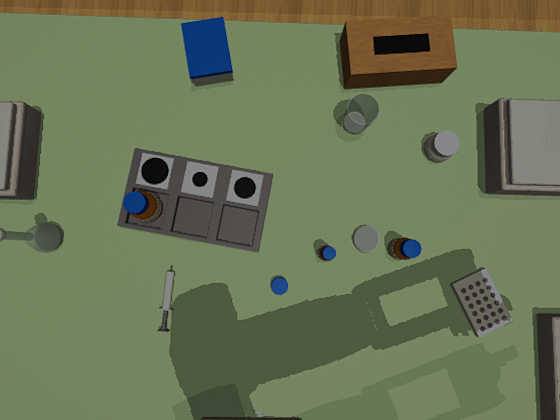

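View pics/scene0.png

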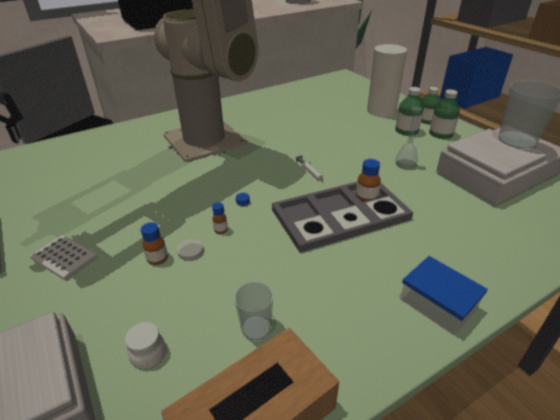

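The top view is oriented with image up as +x and left as +y. The rack is at left, with its cards from left to right showing the large disc (155,171), small disc (200,180) and medium disc (245,187). The small bottle's cap is at (328,253) and the medium's at (411,249). A loose blue cap at (279,286) and a dish at (366,238) lie nearby, and the scene view agrees.

```bash
cat > h.py <<'E'
import cv2,numpy as np
from rig import get_state, imaging, bot
from scipy.spatial.transform import Rotation as R
def ray(c,uv,z):
    d=R.from_quat(c["rotation"]).apply([(uv[0]-c["cx"])/c["fx"],(uv[1]-c["cy"])/c["fy"],1]); o=np.array(c["origin"])
    return o+d*(z-o[2])/d[2]
def proj(c,p):
    v=R.from_quat(c["rotation"]).inv().apply(np.array(p)-c["origin"]); return v[:2]/v[2]*c["fx"]+[c["cx"],c["cy"]]
def blobs(m,lo=30,hi=3000):
    n,l,s,ce=cv2.connectedComponentsWithStats(m.astype(np.uint8)); return [(ce[i],s[i,4],s[i,:4]) for i in range(1,n) if lo<s[i,4]<hi]
def blue(im):
    h=cv2.cvtColor(im,cv2.COLOR_RGB2HSV); return (h[...,0]>100)&(h[...,0]<128)&(h[...,1]>150)&(h[...,2]>60)
E
python3 - <<'E'
from h import *
for n in("top","scene"):
    im=cv2.imread(f"pics/{n}0.png")[:,:,::-1].copy(); c=imaging.calibration(n)
    for ce,a,b in blobs(blue(im)):
        print(n,"blue",ce.round(1),a,b,[ray(c,ce,z)[:2].round(4) for z in(.065,.079)])
    g=cv2.cvtColor(im,cv2.COLOR_RGB2GRAY); h=cv2.cvtColor(im,cv2.COLOR_RGB2HSV)
    w=((h[...,1]<40)&(h[...,2]>110)).astype(np.uint8)
    for k in cv2.findContours(w,cv2.RETR_EXTERNAL,cv2.CHAIN_APPROX_SIMPLE)[0]:
        if 400<cv2.contourArea(k)<3000:
            r=cv2.minAreaRect(k); f=np.zeros_like(w); cv2.drawContours(f,[k],-1,1,-1)
            bl=[(x,a) for x,a,_ in blobs((f>0)&(g<60),60)]
            print(n,"card",r,ray(c,r[0],.024)[:2].round(4),[(ray(c,x,.024)[:2].round(4),2000*np.sqrt(a/np.pi)*.87/c["fx"]) for x,a in bl])
E
```

```text
top blue [206.2  46.8] 2320 [181  17  51  60] [array([0.8951, 0.1186]), array([0.8878, 0.1161])]
top blue [133.9 202.1] 392 [123 191  23  23] [array([0.5536, 0.2529]), array([0.5521, 0.2481])]
top blue [411.5 248.2] 264 [403 240  18  18] [array([ 0.473 , -0.3238]), array([ 0.4728, -0.3189])]
top blue [328.8 252.9] 139 [323 247  13  13] [array([ 0.4592, -0.152 ]), array([ 0.4593, -0.15  ])]
top blue [279.  285.3] 233 [271 277  17  18] [array([ 0.3909, -0.0511]), array([ 0.3921, -0.0508])]
top card ((367.0, 238.5), (25.0, 24.0), 90.0) [ 0.492 -0.241] []
top card ((244.21153259277344, 187.4423065185547), (31.966930389404297, 31.378582000732422), 11.309932708740234) [0.5968 0.0293] [(array([0.5973, 0.0288]), np.float64(46.18633166057015))]
top card ((199.202392578125, 178.9384307861328), (31.977914810180664, 31.741540908813477), 11.689370155334473) [0.6129 0.1282] [(array([0.6132, 0.1274]), np.float64(32.05852858068205))]
top card ((154.19232177734375, 170.5384521484375), (32.359161376953125, 31.574697494506836), 11.309932708740234) [0.6287 0.2271] [(array([0.6288, 0.2266]), np.float64(5
[... 1189 characters left out ...]
7] []
scene card ((313.2075500488281, 227.2263946533203), (21.70296859741211, 34.614864349365234), 74.05460357666016) [0.5975 0.0282] [(array([0.5968, 0.0283]), np.float64(30.424649727667344))]
scene card ((350.1269226074219, 216.96539306640625), (20.873977661132812, 34.81919479370117), 74.74488067626953) [0.6138 0.1268] [(array([0.6128, 0.1267]), np.float64(19.091316186330083))]
scene card ((385.0188903808594, 207.0660400390625), (20.46672248840332, 34.34013748168945), 74.05460357666016) [0.6295 0.2261] [(array([0.629 , 0.2258]), np.float64(35.51352997531118))]
scene card ((497.0000305175781, 149.00001525878906), (91.23157501220703, 37.565940856933594), 26.56505012512207) [0.5937 0.7178] []
```

```bash
cat >> h.py <<'E'
YAW=81
def go(p,yaw=YAW):
    s=get_state(); r=R.from_quat(s["eef_rot"]); t=R.from_matrix(np.c_[[np.cos(np.radians(yaw)),np.sin(np.radians(yaw)),0],[np.sin(np.radians(yaw)),-np.cos(np.radians(yaw)),0],[0,0,-1]])
    print("t",s["t"],"pos",s["position"].round(4),"F",s["contact_force"].round(1),"w",round(s["grip_width"],4),"dpos",r.inv().apply(np.array(p)-s["position"]).round(4),"ang",(r.inv()*t).as_rotvec(degrees=True).round(1))
E
python3 -c "
from h import *
go([.473,-.318,.19])"
```

```text
t 0.1 pos [ 0.2586 -0.5409  0.2443] F [ 0.3  0.3 -1.1] w 0.0853 dpos [ 0.2896 -0.1085  0.0545] ang [ -0.1  -0.1 -55.5]
```

Request:
apply_moves(
  moves=[
    {"delta_pos":[0.29,-0.1085,0.0545],"angular":[0,0,-55.5],"claw":0},
    {"delta_pos":[0.29,-0.1085,0.0545],"angular":[0,0,-55.5],"claw":0},
    {"delta_pos":[0.29,-0.1085,0.0545],"angular":[0,0,-55.5],"claw":0},
    {"delta_pos":[0.29,-0.1085,0.0545],"angular":[0,0,-55.5],"claw":0},
    {"delta_pos":[0.29,-0.1085,0.0545],"angular":[0,0,-55.5],"claw":0},
    {"delta_pos":[0.29,-0.1085,0.0545],"angular":[0,0,-55.5],"claw":0},
    {"delta_pos":[0.29,-0.1085,0.0545],"angular":[0,0,-55.5],"claw":0},
    {"delta_pos":[0.29,-0.1085,0.0545],"angular":[0,0,-55.5],"claw":0},
    {"delta_pos":[0.29,-0.1085,0.0545],"angular":[0,0,-55.5],"claw":0},
    {"delta_pos":[0.29,-0.1085,0.0545],"angular":[0,0,-55.5],"claw":0},
  ],
)

```text
t: 1.1
position: [0.4727, -0.3189, 0.1902]
eef_rot: [0.761, 0.649, 0.0, -0.001]
contact_force: [-0.5, 0.1, -0.6]
grip_width: 0.0853
```

```bash
python3 -c "
from h import *
go([.473,-.318,.043])
im=imaging.snapshot('scene'); cv2.imwrite('pics/a.png',cv2.resize(im[100:350,20:320,::-1],None,fx=2,fy=2))"
```

```text
t 1.1 pos [ 0.4727 -0.3189  0.1902] F [-0.5  0.1 -0.6] w 0.0853 dpos [0.0007 0.0003 0.1472] ang [-0.1 -0.1 -0.1]
```

View pics/a.png

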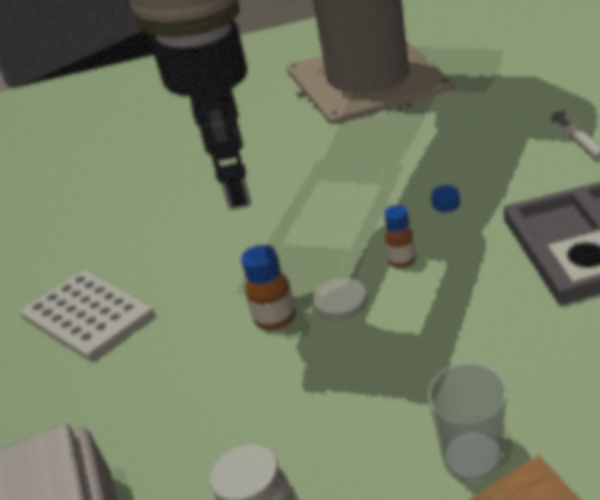

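The crop shows the open gripper hanging beside and above the medium bottle (crop 265,290). The dish (340,297) and the small bottle (398,240) are clear of it. I'll go down and grip.

Request:
apply_moves(
  moves=[
    {"delta_pos":[0.001,0,0.03],"angular":[0,0,0],"claw":0},
    {"delta_pos":[0.001,0,0.06],"angular":[0,0,0],"claw":0},
    {"delta_pos":[0.001,0,0.09],"angular":[0,0,0],"claw":0},
    {"delta_pos":[0.001,0,0.11],"angular":[0,0,0],"claw":0},
    {"delta_pos":[0.001,0,0.13],"angular":[0,0,0],"claw":0},
    {"delta_pos":[0.001,0,0.147],"angular":[0,0,0],"claw":0},
    {"delta_pos":[0.001,0,0.147],"angular":[0,0,0],"claw":0},
  ],
)

```text
t: 1.85
position: [0.4703, -0.3175, 0.0406]
eef_rot: [0.762, 0.648, -0.0, -0.003]
contact_force: [-0.4, 0.8, -0.6]
grip_width: 0.0851
```

Request:
apply_moves(
  moves=[
    {"delta_pos":[0,0,0],"angular":[0,0,0],"claw":80},
    {"delta_pos":[0,0,0],"angular":[0,0,0],"claw":100},
    {"delta_pos":[0,0,0],"angular":[0,0,0],"claw":120},
    {"delta_pos":[0,0,0],"angular":[0,0,0],"claw":140},
    {"delta_pos":[0,0,0],"angular":[0,0,0],"claw":160},
    {"delta_pos":[0,0,0],"angular":[0,0,0],"claw":200},
    {"delta_pos":[0,0,0],"angular":[0,0,0],"claw":255},
    {"delta_pos":[0,0,0],"angular":[0,0,0],"claw":255},
  ],
)

```text
t: 2.65
position: [0.4712, -0.3186, 0.0425]
eef_rot: [0.762, 0.648, -0.0, -0.002]
contact_force: [-2.6, 0.8, 6.7]
grip_width: 0.0451
```

Request:
apply_moves(
  moves=[
    {"delta_pos":[0,0,0],"angular":[0,0,0],"claw":255},
    {"delta_pos":[0,0,0],"angular":[0,0,0],"claw":255},
  ],
)

```text
t: 2.85
position: [0.4715, -0.3187, 0.043]
eef_rot: [0.762, 0.648, -0.0, -0.001]
contact_force: [0.0, -0.4, -0.8]
grip_width: 0.0449
```

```bash
python3 -c "
from h import *
go([.473,-.318,.043])
im=imaging.snapshot('scene'); cv2.imwrite('pics/b.png',cv2.resize(im[150:300,80:280,::-1],None,fx=4,fy=4))"
```

```text
t 2.85 pos [ 0.4715 -0.3187  0.043 ] F [ 0.  -0.4 -0.8] w 0.0449 dpos [ 0.0009  0.0014 -0.    ] ang [-0.1 -0.1 -0.3]
```

View pics/b.png

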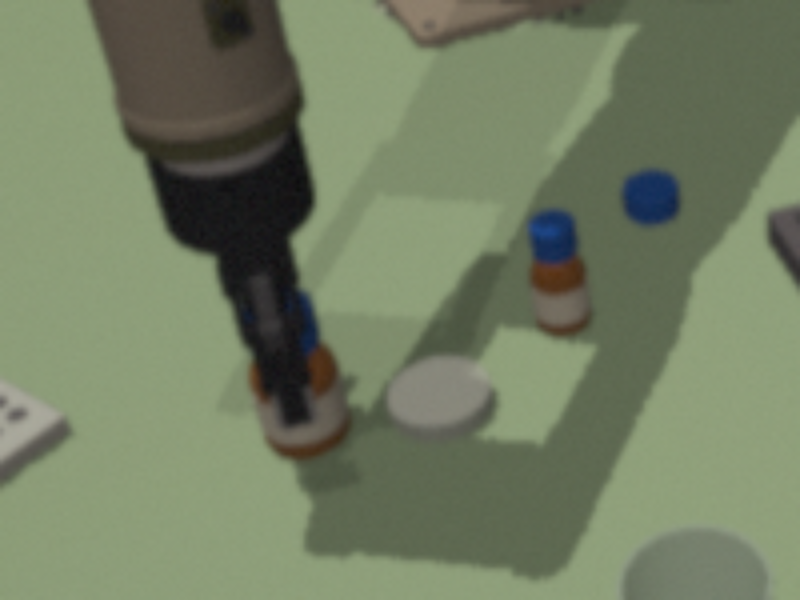

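The fingers sit on the medium bottle's body at crop (290,410), over the paper band, and the bottle is still upright. The gap reads 45 mm on a 48 mm body, so I'll lift a little and check that it holds.

Request:
apply_moves(
  moves=[
    {"delta_pos":[0,0,-0.005],"angular":[0,0,0],"claw":255},
    {"delta_pos":[0,0,-0.01],"angular":[0,0,0],"claw":255},
    {"delta_pos":[0,0,-0.02],"angular":[0,0,0],"claw":255},
    {"delta_pos":[0,0,-0.035],"angular":[0,0,0],"claw":255},
    {"delta_pos":[0,0,-0.055],"angular":[0,0,0],"claw":255},
    {"delta_pos":[0,0,-0.08],"angular":[0,0,0],"claw":255},
    {"delta_pos":[0,0,-0.105],"angular":[0,0,0],"claw":255},
    {"delta_pos":[0,0,-0.12],"angular":[0,0,0],"claw":255},
    {"delta_pos":[0,0,-0.12],"angular":[0,0,0],"claw":255},
  ],
)

```text
t: 3.8
position: [0.4732, -0.3201, 0.1666]
eef_rot: [0.762, 0.648, 0.0, 0.002]
contact_force: [-0.6, -0.6, -2.1]
grip_width: 0.0456
```

```bash
python3 -c "
from h import *
go([.514,.042,.163])
im=imaging.snapshot('scene'); cv2.imwrite('pics/c.png',cv2.resize(im[100:300,60:300,::-1],None,fx=3,fy=3))"
```

```text
t 3.8 pos [ 0.4732 -0.3201  0.1666] F [-0.6 -0.6 -2.1] w 0.0456 dpos [ 0.3639 -0.018   0.0029] ang [ 0.2  0.1 -0.3]
```

View pics/c.png

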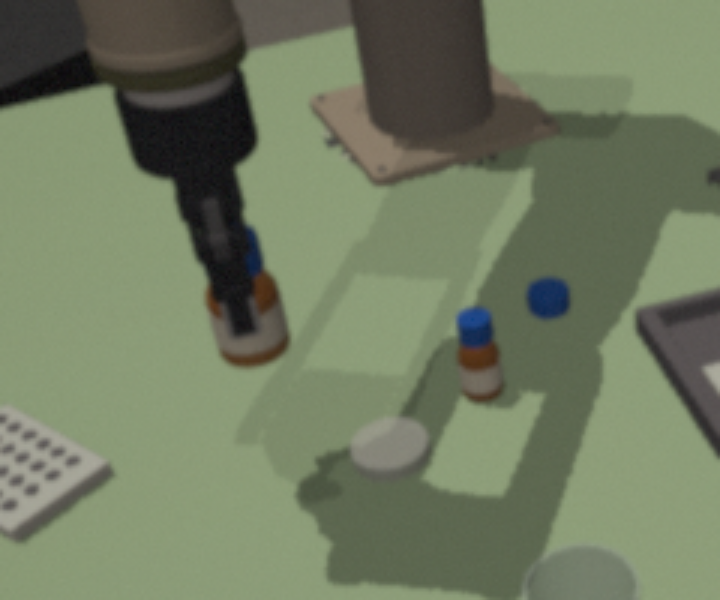

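The medium bottle is held upright and clear of the table (crop 248,320), so I'll carry it over the rack.

Request:
apply_moves(
  moves=[
    {"delta_pos":[0.01,0,0],"angular":[0,0,0],"claw":255},
    {"delta_pos":[0.035,-0.001,0],"angular":[0,0,0],"claw":255},
    {"delta_pos":[0.075,-0.003,0],"angular":[0,0,0],"claw":255},
    {"delta_pos":[0.12,-0.005,0],"angular":[0,0,0],"claw":255},
    {"delta_pos":[0.165,-0.008,0],"angular":[0,0,0],"claw":255},
    {"delta_pos":[0.21,-0.01,0],"angular":[0,0,0],"claw":255},
    {"delta_pos":[0.255,-0.013,0],"angular":[0,0,0],"claw":255},
    {"delta_pos":[0.3,-0.015,0],"angular":[0,0,0],"claw":255},
    {"delta_pos":[0.335,-0.017,0],"angular":[0,0,0],"claw":255},
    {"delta_pos":[0.357,-0.018,0],"angular":[0,0,0],"claw":255},
  ],
)

```text
t: 4.85
position: [0.5105, 0.0392, 0.1624]
eef_rot: [0.761, 0.649, -0.001, -0.001]
contact_force: [-0.2, 0.4, -2.2]
grip_width: 0.0454
```

Request:
apply_moves(
  moves=[
    {"delta_pos":[0.004,0,0.01],"angular":[0,0,0],"claw":255},
    {"delta_pos":[0.004,0,0.02],"angular":[0,0,0],"claw":255},
    {"delta_pos":[0.004,0,0.03],"angular":[0,0,0],"claw":255},
    {"delta_pos":[0.004,0,0.03],"angular":[0,0,0],"claw":255},
  ],
)

```text
t: 5.25
position: [0.5091, 0.0421, 0.1294]
eef_rot: [0.762, 0.648, -0.003, -0.003]
contact_force: [-0.5, 0.7, -2.0]
grip_width: 0.0455
```

```bash
python3 -c "
from h import *
go([.514,.042,.049])
im=imaging.snapshot('scene'); cv2.imwrite('pics/d.png',cv2.resize(im[80:280,220:460,::-1],None,fx=3,fy=3))"
```

```text
t 5.25 pos [0.5091 0.0421 0.1294] F [-0.5  0.7 -2. ] w 0.0455 dpos [0.0007 0.0055 0.0803] ang [-0.4  0.  -0.2]
```

View pics/d.png

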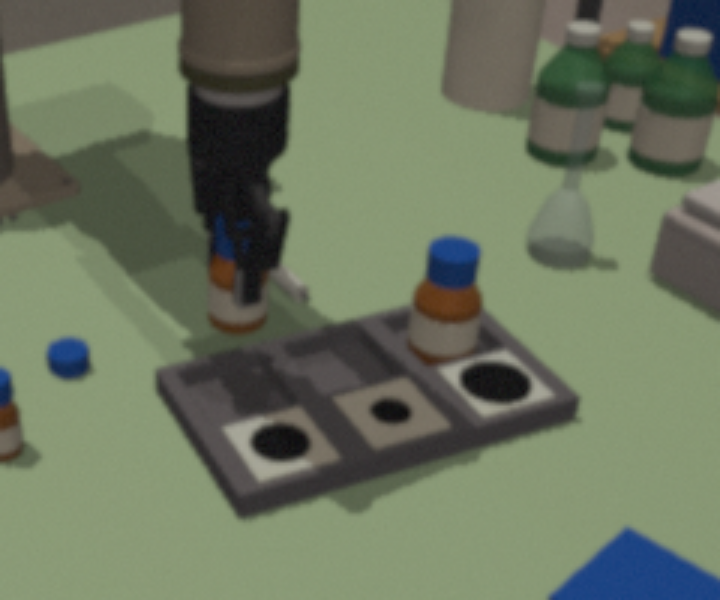

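The medium bottle hangs upright at crop (238,290), above the pocket whose card has the medium disc (280,442). I'll lower it slowly.

Request:
apply_moves(
  moves=[
    {"delta_pos":[0.001,0.0055,0.02],"angular":[0,0,0],"claw":255},
    {"delta_pos":[0.001,0.0055,0.04],"angular":[0,0,0],"claw":255},
    {"delta_pos":[0.001,0.0055,0.055],"angular":[0,0,0],"claw":255},
    {"delta_pos":[0.001,0.0055,0.065],"angular":[0,0,0],"claw":255},
    {"delta_pos":[0.001,0.0055,0.071],"angular":[0,0,0],"claw":255},
    {"delta_pos":[0.001,0.0055,0.074],"angular":[0,0,0],"claw":255},
    {"delta_pos":[0.001,0.0055,0.076],"angular":[0,0,0],"claw":255},
    {"delta_pos":[0.001,0.0055,0.076],"angular":[0,0,0],"claw":255},
    {"delta_pos":[0.001,0.0055,0.076],"angular":[0,0,0],"claw":255},
  ],
)

```text
t: 6.2
position: [0.5154, 0.0423, 0.0552]
eef_rot: [0.762, 0.648, -0.002, -0.002]
contact_force: [0.7, 0.8, -2.0]
grip_width: 0.0453
```

Nothing has touched yet and 6 mm remain, so I'll creep down.

Request:
apply_moves(
  moves=[
    {"delta_pos":[0.0,0.0,0.002],"angular":[0,0,0],"claw":255},
    {"delta_pos":[0.0,0.0,0.004],"angular":[0,0,0],"claw":255},
    {"delta_pos":[0.0,0.0,0.005],"angular":[0,0,0],"claw":255},
    {"delta_pos":[0.0,0.0,0.006],"angular":[0,0,0],"claw":255},
    {"delta_pos":[0.0,0.0,0.006],"angular":[0,0,0],"claw":255},
  ],
)

```text
t: 6.7
position: [0.5152, 0.0423, 0.049]
eef_rot: [0.762, 0.648, -0.002, -0.002]
contact_force: [-0.4, 0.1, -1.9]
grip_width: 0.0452
```

Request:
apply_moves(
  moves=[
    {"delta_pos":[0.0,0.0,0.001],"angular":[0,0,0],"claw":255},
    {"delta_pos":[0.0,0.0,0.0015],"angular":[0,0,0],"claw":255},
    {"delta_pos":[0.0,0.0,0.002],"angular":[0,0,0],"claw":255},
    {"delta_pos":[0.0,0.0,0.002],"angular":[0,0,0],"claw":255},
  ],
)

```text
t: 7.1
position: [0.5154, 0.0422, 0.0485]
eef_rot: [0.762, 0.648, -0.002, -0.002]
contact_force: [-8.1, -0.9, 13.4]
grip_width: 0.0453
```

The bottle is on the floor, with 13 N upward. I'll open the fingers while holding position, then rise.

Request:
apply_moves(
  moves=[
    {"delta_pos":[0,0,-0.0005],"angular":[0,0,0],"claw":110},
    {"delta_pos":[0,0,-0.0005],"angular":[0,0,0],"claw":90},
    {"delta_pos":[0,0,-0.0005],"angular":[0,0,0],"claw":60},
    {"delta_pos":[0,0,-0.0005],"angular":[0,0,0],"claw":30},
    {"delta_pos":[0,0,-0.0005],"angular":[0,0,0],"claw":30},
    {"delta_pos":[0,0,-0.0005],"angular":[0,0,0],"claw":30},
  ],
)

```text
t: 7.7
position: [0.5154, 0.0423, 0.0488]
eef_rot: [0.762, 0.648, -0.002, -0.002]
contact_force: [0.0, -0.6, -0.7]
grip_width: 0.0754
```

Request:
apply_moves(
  moves=[
    {"delta_pos":[0,0,-0.01],"angular":[0,0,0],"claw":30},
    {"delta_pos":[0,0,-0.03],"angular":[0,0,0],"claw":30},
    {"delta_pos":[0,0,-0.06],"angular":[0,0,0],"claw":10},
    {"delta_pos":[0,0,-0.09],"angular":[0,0,0],"claw":0},
    {"delta_pos":[0,0,-0.12],"angular":[0,0,0],"claw":0},
    {"delta_pos":[0,0,-0.14],"angular":[0,0,0],"claw":0},
    {"delta_pos":[0,0,-0.14],"angular":[0,0,0],"claw":0},
  ],
)

```text
t: 8.4
position: [0.5185, 0.0422, 0.1935]
eef_rot: [0.762, 0.648, 0.001, 0.0]
contact_force: [0.5, 0.3, 0.5]
grip_width: 0.0856
```

```bash
python3 -c "
from h import *
go([.46,-.152,.14])"
```

```text
t 8.4 pos [0.5185 0.0422 0.1935] F [0.5 0.3 0.5] w 0.0856 dpos [-0.2011 -0.0267  0.0534] ang [ 0.1 -0.  -0.2]
```

Request:
apply_moves(
  moves=[
    {"delta_pos":[-0.04,-0.005,0],"angular":[0,0,0],"claw":0},
    {"delta_pos":[-0.08,-0.011,0],"angular":[0,0,0],"claw":0},
    {"delta_pos":[-0.12,-0.016,0],"angular":[0,0,0],"claw":0},
    {"delta_pos":[-0.16,-0.021,0.01],"angular":[0,0,0],"claw":0},
    {"delta_pos":[-0.19,-0.025,0.03],"angular":[0,0,0],"claw":0},
    {"delta_pos":[-0.201,-0.0265,0.053],"angular":[0,0,0],"claw":0},
    {"delta_pos":[-0.201,-0.0265,0.053],"angular":[0,0,0],"claw":0},
    {"delta_pos":[-0.201,-0.0265,0.053],"angular":[0,0,0],"claw":0},
  ],
)

```text
t: 9.2
position: [0.4596, -0.1514, 0.1398]
eef_rot: [0.762, 0.648, 0.0, -0.001]
contact_force: [0.7, -0.8, -0.3]
grip_width: 0.0855
```

```bash
python3 -c "
from h import *
go([.46,-.152,.035])
im=imaging.snapshot('scene'); cv2.imwrite('pics/e.png',cv2.resize(im[80:280,160:420,::-1],None,fx=3,fy=3))
c=imaging.calibration('scene')
for b in blobs(blue(im)): print(b[0].round(1),b[1],ray(c,b[0],.065)[:2].round(4),ray(c,b[0],.085)[:2].round(4))"
```

```text
t 9.2 pos [ 0.4596 -0.1514  0.1398] F [ 0.7 -0.8 -0.3] w 0.0855 dpos [-0.0007  0.0005  0.1048] ang [-0.  -0.1 -0.3]
[476.6  75.2] 2801 [0.21   1.1016] [0.2436 1.0499]
[370.6 167. ] 204 [0.5127 0.2751] [0.5359 0.2515]
[300.1 187.7] 175 [0.4926 0.0598] [0.5165 0.0435]
[242.5 199.1] 118 [ 0.458  -0.0854] [ 0.483  -0.0968]
[217.7 208.7] 92 [ 0.4607 -0.1529] [ 0.4857 -0.1619]
[444.9 287. ] 2595 [0.9091 0.1074] [0.9188 0.0895]
```

View pics/e.png

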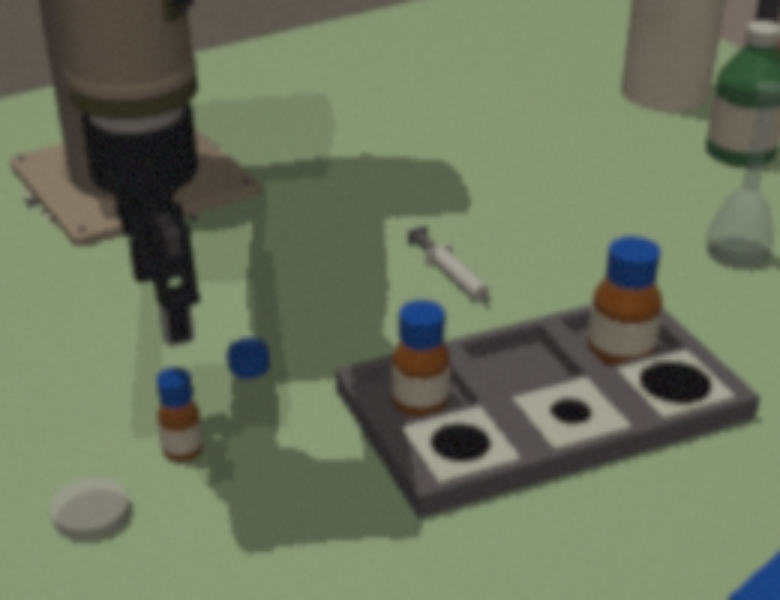

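The medium bottle stands upright in its pocket at crop (420,360), with its cap at about (0.517, 0.044) against the slot centre at (0.514, 0.042). The open gripper is above the small bottle (180,415). I'll go down and grip.

Request:
apply_moves(
  moves=[
    {"delta_pos":[-0.001,0,0.025],"angular":[0,0,0],"claw":0},
    {"delta_pos":[-0.001,0,0.05],"angular":[0,0,0],"claw":0},
    {"delta_pos":[-0.001,0,0.075],"angular":[0,0,0],"claw":0},
    {"delta_pos":[-0.001,0,0.09],"angular":[0,0,0],"claw":0},
    {"delta_pos":[-0.001,0,0.1],"angular":[0,0,0],"claw":0},
    {"delta_pos":[-0.001,0,0.104],"angular":[0,0,0],"claw":0},
    {"delta_pos":[-0.001,0,0.104],"angular":[0,0,0],"claw":0},
    {"delta_pos":[-0.001,0,0.104],"angular":[0,0,0],"claw":0},
  ],
)

```text
t: 10.05
position: [0.4615, -0.1525, 0.038]
eef_rot: [0.761, 0.648, 0.001, 0.001]
contact_force: [0.5, 0.3, 0.1]
grip_width: 0.0854
```

Request:
apply_moves(
  moves=[
    {"delta_pos":[0,0,0],"angular":[0,0,0],"claw":90},
    {"delta_pos":[0,0,0],"angular":[0,0,0],"claw":120},
    {"delta_pos":[0,0,0],"angular":[0,0,0],"claw":140},
    {"delta_pos":[0,0,0],"angular":[0,0,0],"claw":155},
    {"delta_pos":[0,0,0],"angular":[0,0,0],"claw":170},
    {"delta_pos":[0,0,0],"angular":[0,0,0],"claw":200},
    {"delta_pos":[0,0,0],"angular":[0,0,0],"claw":255},
    {"delta_pos":[0,0,0],"angular":[0,0,0],"claw":255},
    {"delta_pos":[0,0,0],"angular":[0,0,0],"claw":255},
    {"delta_pos":[0,0,0],"angular":[0,0,0],"claw":255},
  ],
)

```text
t: 11.05
position: [0.4616, -0.1526, 0.0386]
eef_rot: [0.761, 0.648, 0.001, 0.001]
contact_force: [-3.2, 0.9, 6.8]
grip_width: 0.0315
```

Request:
apply_moves(
  moves=[
    {"delta_pos":[0,0,-0.005],"angular":[0,0,0],"claw":255},
    {"delta_pos":[0,0,-0.01],"angular":[0,0,0],"claw":255},
    {"delta_pos":[0,0,-0.015],"angular":[0,0,0],"claw":255},
    {"delta_pos":[0,0,-0.015],"angular":[0,0,0],"claw":255},
  ],
)

```text
t: 11.45
position: [0.4622, -0.1529, 0.0547]
eef_rot: [0.761, 0.648, 0.002, 0.002]
contact_force: [0.5, 0.3, -1.1]
grip_width: 0.0318
```

```bash
python3 -c "
from h import *
go([.53,.140,.155])
im=imaging.snapshot('scene'); cv2.imwrite('pics/f.png',cv2.resize(im[150:270,160:300,::-1],None,fx=4,fy=4))"
```

```text
t 11.45 pos [ 0.4622 -0.1529  0.0547] F [ 0.5  0.3 -1.1] w 0.0318 dpos [ 0.3     0.0207 -0.1003] ang [ 0.3  0.  -0.2]
```

View pics/f.png

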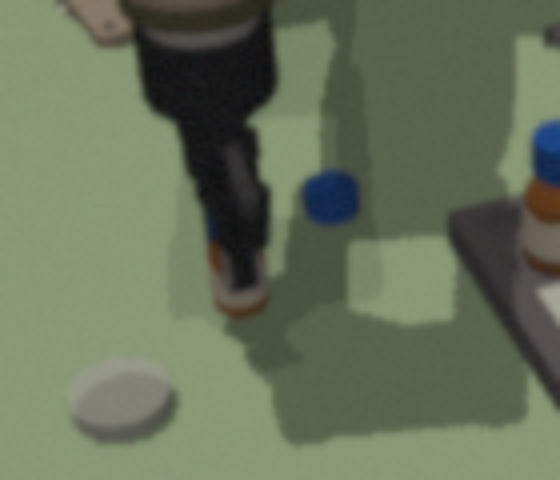

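The small bottle is held upright just off the table (crop 240,285). I'll lift it high enough to clear the medium bottle and carry it across.

Request:
apply_moves(
  moves=[
    {"delta_pos":[0,0,-0.01],"angular":[0,0,0],"claw":255},
    {"delta_pos":[0,0,-0.03],"angular":[0,0,0],"claw":255},
    {"delta_pos":[0,0,-0.06],"angular":[0,0,0],"claw":255},
    {"delta_pos":[0,0,-0.09],"angular":[0,0,0],"claw":255},
    {"delta_pos":[0,0,-0.115],"angular":[0,0,0],"claw":255},
    {"delta_pos":[0,0,-0.13],"angular":[0,0,0],"claw":255},
    {"delta_pos":[0,0,-0.13],"angular":[0,0,0],"claw":255},
  ],
)

```text
t: 12.2
position: [0.4628, -0.1534, 0.1869]
eef_rot: [0.761, 0.648, 0.003, 0.004]
contact_force: [-0.0, -0.2, -1.8]
grip_width: 0.0317
```

Request:
apply_moves(
  moves=[
    {"delta_pos":[0.01,0.001,0],"angular":[0,0,0],"claw":255},
    {"delta_pos":[0.035,0.003,0],"angular":[0,0,0],"claw":255},
    {"delta_pos":[0.07,0.005,0],"angular":[0,0,0],"claw":255},
    {"delta_pos":[0.11,0.008,0],"angular":[0,0,0],"claw":255},
    {"delta_pos":[0.15,0.01,0],"angular":[0,0,0],"claw":255},
    {"delta_pos":[0.19,0.013,0],"angular":[0,0,0],"claw":255},
    {"delta_pos":[0.23,0.016,0],"angular":[0,0,0],"claw":255},
    {"delta_pos":[0.265,0.018,0],"angular":[0,0,0],"claw":255},
    {"delta_pos":[0.29,0.02,0],"angular":[0,0,0],"claw":255},
    {"delta_pos":[0.3,0.0205,0],"angular":[0,0,0],"claw":255},
  ],
)

```text
t: 13.2
position: [0.5297, 0.1423, 0.1845]
eef_rot: [0.761, 0.649, 0.001, 0.003]
contact_force: [-0.6, -0.8, -0.5]
grip_width: 0.0317
```

```bash
python3 -c "
from h import *
go([.53,.140,.0446])"
```

```text
t 13.2 pos [0.5297 0.1423 0.1845] F [-0.6 -0.8 -0.5] w 0.0317 dpos [-0.0021 -0.0002  0.1399] ang [ 0.3  0.1 -0. ]
```

Request:
apply_moves(
  moves=[
    {"delta_pos":[-0.002,0,0.02],"angular":[0.3,0,0],"claw":255},
    {"delta_pos":[-0.002,0,0.045],"angular":[0.3,0,0],"claw":255},
    {"delta_pos":[-0.002,0,0.07],"angular":[0.3,0,0],"claw":255},
    {"delta_pos":[-0.002,0,0.095],"angular":[0.3,0,0],"claw":255},
    {"delta_pos":[-0.002,0,0.11],"angular":[0.3,0,0],"claw":255},
    {"delta_pos":[-0.002,0,0.12],"angular":[0.3,0,0],"claw":255},
    {"delta_pos":[-0.002,0,0.128],"angular":[0.3,0,0],"claw":255},
    {"delta_pos":[-0.002,0,0.132],"angular":[0.3,0,0],"claw":255},
    {"delta_pos":[-0.002,0,0.133],"angular":[0.3,0,0],"claw":255},
    {"delta_pos":[-0.002,0,0.133],"angular":[0.3,0,0],"claw":255},
  ],
)

```text
t: 14.2
position: [0.5307, 0.1401, 0.0522]
eef_rot: [0.761, 0.649, 0.0, 0.001]
contact_force: [-0.4, -1.2, -0.4]
grip_width: 0.0316
```

```bash
python3 -c "
from h import *
go([.53,.140,.0446])
im=imaging.snapshot('scene'); cv2.imwrite('pics/g.png',cv2.resize(im[100:260,260:440,::-1],None,fx=4,fy=3.7))"
```

```text
t 14.2 pos [0.5307 0.1401 0.0522] F [-0.4 -1.2 -0.4] w 0.0316 dpos [-0.0002 -0.0007  0.0076] ang [ 0.1  0.1 -0. ]
```

View pics/g.png

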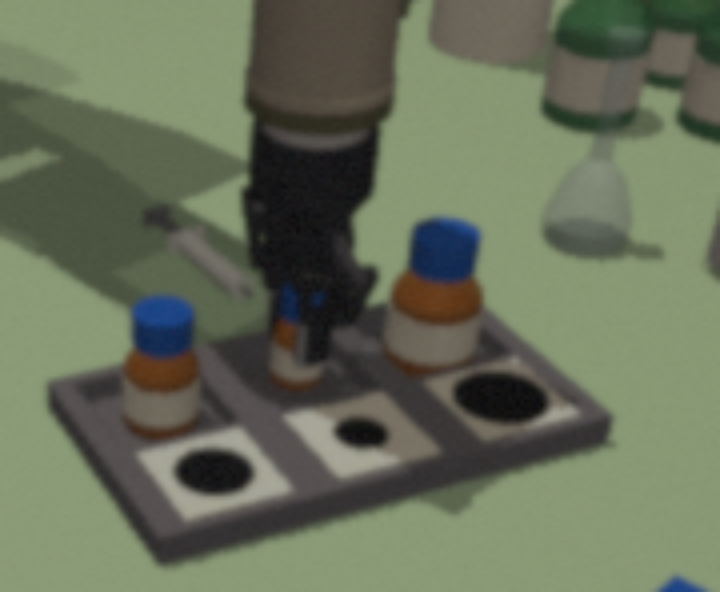

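The small bottle is just above the floor of the middle pocket (crop 298,360), clear of both neighbours. I'll creep down to contact.

Request:
apply_moves(
  moves=[
    {"delta_pos":[0.0,0.0,0.002],"angular":[0,0,0],"claw":255},
    {"delta_pos":[0.0,0.0,0.004],"angular":[0,0,0],"claw":255},
    {"delta_pos":[0.0,0.0,0.006],"angular":[0,0,0],"claw":255},
    {"delta_pos":[0.0,0.0,0.007],"angular":[0,0,0],"claw":255},
    {"delta_pos":[0.0,0.0,0.0075],"angular":[0,0,0],"claw":255},
    {"delta_pos":[0.0,0.0,0.0075],"angular":[0,0,0],"claw":255},
  ],
)

```text
t: 14.85
position: [0.5308, 0.1401, 0.0448]
eef_rot: [0.761, 0.649, 0.0, 0.001]
contact_force: [-1.0, 0.4, -0.9]
grip_width: 0.0316
```

Request:
apply_moves(
  moves=[
    {"delta_pos":[0.0,0.0,0.001],"angular":[0,0,0],"claw":255},
    {"delta_pos":[0.0,0.0,0.0015],"angular":[0,0,0],"claw":255},
    {"delta_pos":[0.0,0.0,0.0015],"angular":[0,0,0],"claw":255},
  ],
)

```text
t: 15.15
position: [0.531, 0.1403, 0.0446]
eef_rot: [0.761, 0.649, 0.0, 0.001]
contact_force: [-5.7, -0.7, 11.1]
grip_width: 0.0315
```

It has touched down with 11 N upward. I'll release and rise.

Request:
apply_moves(
  moves=[
    {"delta_pos":[0,0,-0.0005],"angular":[0,0,0],"claw":150},
    {"delta_pos":[0,0,-0.0005],"angular":[0,0,0],"claw":130},
    {"delta_pos":[0,0,-0.0005],"angular":[0,0,0],"claw":100},
    {"delta_pos":[0,0,-0.0005],"angular":[0,0,0],"claw":60},
    {"delta_pos":[0,0,-0.0005],"angular":[0,0,0],"claw":60},
    {"delta_pos":[0,0,-0.0005],"angular":[0,0,0],"claw":60},
  ],
)

```text
t: 15.75
position: [0.5309, 0.1403, 0.0449]
eef_rot: [0.761, 0.649, 0.0, 0.001]
contact_force: [-0.0, -0.2, -0.5]
grip_width: 0.0656
```

Request:
apply_moves(
  moves=[
    {"delta_pos":[0,0,-0.01],"angular":[0,0,0],"claw":60},
    {"delta_pos":[0,0,-0.03],"angular":[0,0,0],"claw":60},
    {"delta_pos":[0,0,-0.06],"angular":[0,0,0],"claw":60},
    {"delta_pos":[0,0,-0.09],"angular":[0,0,0],"claw":60},
    {"delta_pos":[0,0,-0.13],"angular":[0,0,0],"claw":60},
    {"delta_pos":[0,0,-0.17],"angular":[0,0,0],"claw":60},
    {"delta_pos":[0,0,-0.2],"angular":[0,0,0],"claw":60},
    {"delta_pos":[0,0,-0.2],"angular":[0,0,0],"claw":60},
  ],
)

```text
t: 16.55
position: [0.5333, 0.141, 0.2521]
eef_rot: [0.761, 0.649, 0.005, 0.004]
contact_force: [-0.0, -0.0, 0.2]
grip_width: 0.0657
```

```bash
python3 -c "
from h import *
go([.53,.140,.2])
im=imaging.snapshot('scene'); cv2.imwrite('pics/i.png',cv2.resize(im[100:260,260:440,::-1],None,fx=4,fy=3.7))
c=imaging.calibration('scene')
for b in blobs(blue(im)): print(b[0].round(1),b[1],b[2],ray(c,b[0],.071)[:2].round(4),ray(c,b[0],.085)[:2].round(4))"
```

```text
t 16.55 pos [0.5333 0.141  0.2521] F [-0.  -0.   0.2] w 0.0657 dpos [-0.0016 -0.0037  0.052 ] ang [ 0.7 -0.1 -0. ]
[476.6  75.1] 2799 [441  48  71  60] [0.2198 1.0864] [0.2433 1.0501]
[370.6 167.1] 199 [363 160  16  15] [0.52   0.2675] [0.5363 0.251 ]
[335.1 183.5] 84 [331 179   9  10] [0.5315 0.1398] [0.5475 0.1264]
[300.3 187.4] 185 [294 180  14  16] [0.499 0.056] [0.5157 0.0445]
[242.5 198.8] 120 [237 193  12  12] [ 0.4644 -0.0885] [ 0.482  -0.0964]
[445.  287.1] 2597 [404 257  83  63] [0.9122 0.1021] [0.919  0.0895]
```

View pics/i.png

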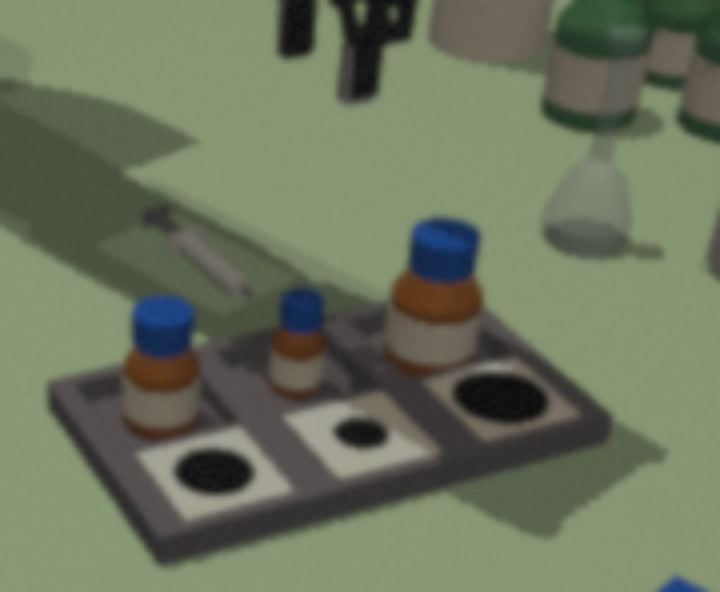

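Both bottles stand upright in their pockets: the medium at crop (160,370) behind the medium disc, the small at (298,345) behind the small disc. The gripper is clear above them, so I'll hand in.

```bash
python3 -c "
from rig import bot; print(bot.sign_off())"
```

```text
the job is handed in; nothing more can be done
None
```

Both bottles are back in their own slots, and I handed the job in at about 16.6 s of the 64 s allowed. I gripped each one by the body, lowered it until the wrist felt 11–13 N of floor contact, and only then let go.

| Bottle | Cap position in last picture (m) | Slot centre (m) | Off by |
|---|---|---|---|
| Medium | (0.516, 0.045) | (0.514, 0.042) | about 3 mm |
| Small | (0.532, 0.140) | (0.530, 0.140) | about 2 mm |

- **Last checks:** both bottles look upright in the last picture. The gripper was clear above them, with the wrist force back near zero.
- **Disagreement:** the finger gap read about 2–3 mm less than the given body widths (45 mm on the 48 mm body, 31.5 mm on the 34 mm body). Both grips still held firmly.
- **Not checked separately:** I judged upright by eye from the scene camera only. I judged height from the floor contact, where the gripper was within about 1 mm of the expected height.

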